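# Put the fittings case away in its docking unit

### The job

Put the fittings case away: using only the fingertips, push its open lid down shut, and then push the white front panel until the tray with the case is fully home under the blue hood. Push only, do not pick anything up, and leave the docking unit and the things standing round it where they are.

Things in the scene. Friction and masses are not known exactly. Their poses are not given: they have to be found in the camera images.
- dock: docking unit, grey box with a blue roof, open at the front, 115 deep x 156 wide x 86 mm high (hood), loose on rubber feet, about 5 kg. Origin: on the bench, in the middle of the hood's open mouth; x points into the hood (away from the robot), y to the left, z up. The tray slides out along -x.
- tray (a joint): how far the tray is pulled out of the docking unit, m: 0 fully home, 0.125 the outer stop; starts 0.080 to 0.115. Stays where it is left, slides with about 2.5 N.
- tray_front (a point): middle of the tray's front face. The white front panel is 156 wide, 8 thick, from 5 to 55 mm above the bench (this point at 40 mm); a label holder 60 x 18 mm stands 2 mm proud of it and this point lies on that. Axes like the dock's. Fully home, the panel lies against the mouth of the hood.
- case_lid (a joint): lid angle of the fittings case, rad: 0 shut, 1.75 wide open; starts 1.05 to 1.45. It is hinged along its far edge (+x side, parallel to the dock's y) and its near edge swings up and back. A little hinge friction (about 0.04 N m) holds it where it is left; about 1 N at its edge moves it.
- lid_hinge (a point): middle of the lid's hinge line, 44 mm above the bench, at x = 0.0745 m minus the tray joint value in the dock's frame. The case (white with a dark grey lid, 74 x 112 x 43 mm) is fixed on the tray, its shut lid top is 56 mm above the bench.
- lid_edge (a point): middle of the lid's free edge at the outer (top when shut) skin, 67 mm nearer the front than the hinge line and 12 mm above it when shut; the lid is 112 mm wide along y and 12 mm thick with its rim. Lid open: the outer skin faces the hood, this point is high up.
- beaker: small clear beaker, 61 mm across, 68 mm high, loose; origin at the centre of its underside. Bystander.
- vial_a: brown vial with a black cap, 29 mm across, 60 mm high, loose; origin at the centre of its underside. Bystander.
- nut_a: brass nut, 19 x 22 x 12 mm, loose; origin at the centre of its underside. Bystander.
- cap_a: white screw cap, 47 mm across, 28 mm high, loose; origin at the centre of its underside. Bystander.
- bottle_a: white wash bottle with a bent spout, 67 x 96 x 195 mm, loose; origin at the centre of its underside. Bystander.
- cap_b: black screw cap, 45 mm across, 24 mm high, loose; origin at the centre of its underside. Bystander.

How it is judged (in metres and radians):
On the way, in this order (a step that is already met when the one before it is completed fails the run):
1. the lid is shut while the tray is still out (value of joint case_lid below 0.07 rad and value of joint tray above 0.06 m), for 0.2 s.
2. the tray is fully home with the lid shut (value of joint case_lid below 0.07 rad and value of joint tray below 0.003 m), for 0.2 s.
At the end, for the whole second after the job is handed in: The lid is shut (within 0.07 rad), the tray is home (within 3 mm), and the docking unit is at rest within 15 mm of where it stood (all of step 2 and linear speed of dock below 0.01 m/s and distance of dock from where it was at the start of the episode below 0.015 m); the robot touches nothing.
It fails at once if the tray is pushed under the hood with the lid still open (value of joint case_lid above 0.3 rad and value of joint tray below 0.06 m).
It fails at once if the docking unit is shoved more than 15 mm, lifted or tipped (distance of dock from where it was at the start of the episode above 0.015 m or height (world z) of dock above 0.01 m or angle between dock's own z axis and vertical above 0.1 rad).
It fails at once if a thing standing round the unit is moved more than 20 mm, lifted or knocked over (distance of any of beaker, vial_a, nut_a, cap_a, bottle_a, cap_b from where it was at the start of the episode above 0.02 m or angle between any of beaker, vial_a, bottle_a's own z axis and vertical above 0.5 rad).
It also fails if it takes over 40 s, if anything falls off the work surface, if the arm or the gripper's body presses on something with over 40 N, if the wrist force passes 120 N, or if a joint passes its speed limit or range.

### The arm

A 6-joint arm with a two-finger parallel gripper is mounted at the origin on a cart in front of the work surface, level with it; the furniture and walls round the work are solid. World frame = base frame: x ahead of the robot, y to its left, z up, the work surface at z = 0. Lengths are in m, angles in degrees, forces in N, time in s.
With the tool pointing down it reaches from about 0.325 to 0.925 m from the base axis. Payload 3.1 kg.
Tool frame: the origin (TCP) lies at the centre of the arm's flange, where the gripper is bolted on; the fingertips stand 173 mm ahead of it and the grasp point (between the pads) lies 155 mm ahead of it (manip.grasp_offset is the distance from the TCP to the grasp point, in m); z points along the fingers, y is the line along which they close (so a half turn about z gives the same grasp; the last joint's range is limited). The gripper opens to 85 mm and grips with 20 to 120 N. Pads are 22 mm wide; open, the fingers measure 114 mm over their backs; the gripper's body (76 mm by 85 mm) begins 54 mm behind the grasp point. The pads swing forward as they close: fully open they stand 13 mm farther back than shut.
Start: joints at [58.831, 12.427, 92.441, -0, 75.132, -6.429], TCP at [0.262, 0.568, 0.405] pointing down, gripper open.
Joint ranges: [-157.48, 157.48], [-44.54, 120.13], [17.64, 146.25], [-64.5, 244.5], [7.68, 150.69], [-147.95, 147.95]. Speed limits (degrees/s): [159.86, 159.86, 180, 180, 180, 180].

### API

Orientations are given as a 3x3 rotation matrix whose columns are the frame's x, y, z axes.
In Python, from rig import manip, capture gives the robot as it stands.
- The arm moves only by the shell command python3 -m creep 'ROWS' [FORCE]. ROWS is JSON, a list of rows, each a list of 7 numbers: the shift along the tool's x, y, z each as a share of 0.2 m, from -1 to 1, then the turn, a rotation vector about the tool's x, y, z each as a share of 360 degrees, from -1 to 1, then the opening, from 0 (shut) to 1 (fully open). A call has 1 to 20 rows; each row is the pose to reach, as a shift and turn from the pose commanded when the call began, along the tool's axes at that moment, turning the shorter way round; what a row does not reach only later rows make up. A row lasts 1/12 s, in which the tool goes at most 41.7 mm and 7.16 degrees, less where a joint would pass 70% of its speed; a pose out of reach is approached as far as the arm can. A call with a number of a shift or a turn outside -1 to 1 is refused whole. A call with a gripper value outside its range is refused whole. The fingers move at their own pace and stop on an object; FORCE is the grip in N (left out, the last holds). Time passes only in rows, so rows that repeat a pose let the fingers close. It gives the time, the measured TCP pose, the force, the opening and the grip force at its end, in the units of the state.
- manip.get_obs(): the state, without advancing time (a new reading comes with each control period).
- capture(name): name is "scene" or "top" or "wrist"; returns a dict with "color" (384x512x3 uint8, red, green, blue), "intrinsics" (3x3 intrinsics, pixels), "rvec" (rotation vector, rad) and "tvec" (3), from world to camera coordinates, as OpenCV has them; the wrist camera has in their place "tool_from_camera" (4x4, takes a point from camera to tool coordinates, whose origin is the TCP and whose axes are the flange's). Camera axes: x right, y down, z forward; pixel columns grow to the right and rows downward; lengths in m; the calibration is good to about 2 mm. A picture is of the moment at which its call begins: read the wrist's pose just before it. There is no depth.
- manip.close_job(): hands the job in; it is judged then, once.
The state is a dict: "t": time; "joints": joint angles; "qd": joint speeds; "effort": joint torques, N m; "tool_pos": TCP position; "ee_rot": TCP orientation; "ft_force": force on the tool from outside, world axes, zero at the start; "ft_torque": the same for the moment, N m; "opening": finger opening in m; "finger_force": force on a finger pad.
Only numpy, scipy, OpenCV 4.12 (cv2) and the standard library are available. Lean on these libraries where they do the work, as an engineer would, in place of code of your own. Each camera call takes 0.05 s, during which the arm holds its last target. There are 200 camera calls.

## Working session

There is one attempt and no reset: what is moved stays moved. The work goes in short steps, Python scripts to look and compute and a shell command to move; the robot and the scene stay as the last step left them, time stands still between calls to the robot, and variables do not carry over. Pictures are saved under pics/ and viewed, at most 10 in all, crops included, and the job is handed in when it is done.

```bash
ls; mkdir -p pics
python3 - <<'E'
from rig import manip, capture
import cv2, numpy as np, pickle
o=manip.get_obs(); print(o)
d={}
for n in ["scene","top"]:
    c=capture(n); d[n]=c; cv2.imwrite(f"pics/{n}0.png",c["color"][:,:,::-1])
    R=cv2.Rodrigues(np.array(c["rvec"]))[0]; print(n,c["intrinsics"],-R.T@np.array(c["tvec"]).ravel(),R)
pickle.dump(d,open("d0.pkl","wb"))
E
```

```text
pics
{'t': 0.0, 'joints': array([ 5.88338820e+01,  1.24773302e+01,  9.25284414e+01,  3.46450651e-04,
        7.51315593e+01, -6.42857375e+00]), 'qd': array([ 0.01174252,  0.0951876 , -0.03163016, -0.02961775,  0.08235891,
        0.04706401]), 'effort': array([ 4.33589310e-05, -3.96842408e+01, -3.03856838e+01, -7.28856958e-05,
        9.58776480e-03, -1.91576653e-06]), 'tool_pos': array([0.26131059, 0.56731314, 0.40336191]), 'ee_rot': array([[-9.08233343e-01,  4.18462236e-01, -1.24543306e-03],
       [ 4.18464000e-01,  9.08231076e-01, -2.04790881e-03],
       [ 2.74168505e-04, -2.38114796e-03, -9.99997127e-01]]), 'ft_force': array([-1.1755372 ,  1.03206898, -0.04543849]), 'ft_torque': array([ 0.04707062, -0.00019919, -0.0330034 ]), 'finger_force': 0.0, 'opening': 0.08555018025620631}
scene [[467.75388603   0.         258.85503921]
 [  0.         467.75388603 184.32167255]
 [  0.           0.           1.        ]] [-0.13357555 -0.42166576  0.84693828] [[ 0.48705644 -0.87313218 -0.0204014 ]
 [-0.61139684 -0.32418642 -0.72187053]
 [ 0.62367454  0.36406504 -0.69172734]]
top [[464.10284001   0.         252.50445814]
 [  0.         464.10284001 178.42577065]
 [  0.           0.           1.        ]] [ 0.41262889 -0.03922479  1.28402842] [[ 0.00915851 -0.99976336 -0.01973203]
 [-0.98927101 -0.0061816  -0.14596113]
 [ 0.14580462  0.02085711 -0.98909352]]
```

View pics/scene0.png

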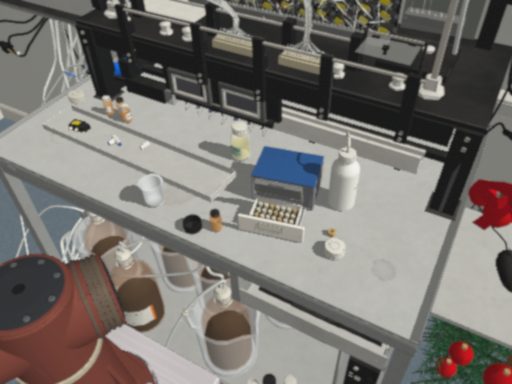

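View pics/top0.png

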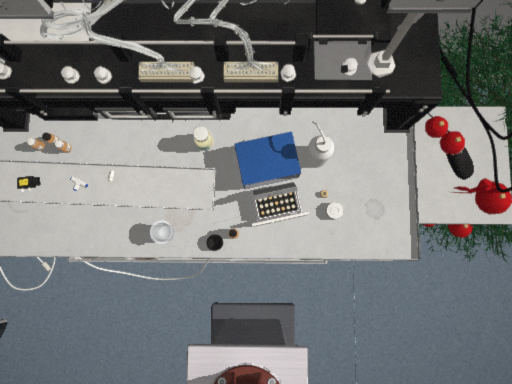

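The hood (blue roof) shows at about (267,158) in the top view, with the tray front edge near (280,218). The black cap and vial stand in front left at (215,242) and (234,233). The white cap and nut are to the right at (335,211) and (324,194), and the bottle is at (320,148). I'll zoom in next.

Run:
```python
import cv2
a=cv2.imread("pics/top0.png")[120:260,190:350]; b=cv2.imread("pics/scene0.png")[125:265,190:350]
cv2.imwrite("pics/z0.png",cv2.resize(a,None,fx=5,fy=4.2857,interpolation=cv2.INTER_CUBIC))
cv2.imwrite("pics/z1.png",cv2.resize(b,None,fx=5,fy=4.2857,interpolation=cv2.INTER_CUBIC))
```

```text
(no output)
```

View pics/z0.png

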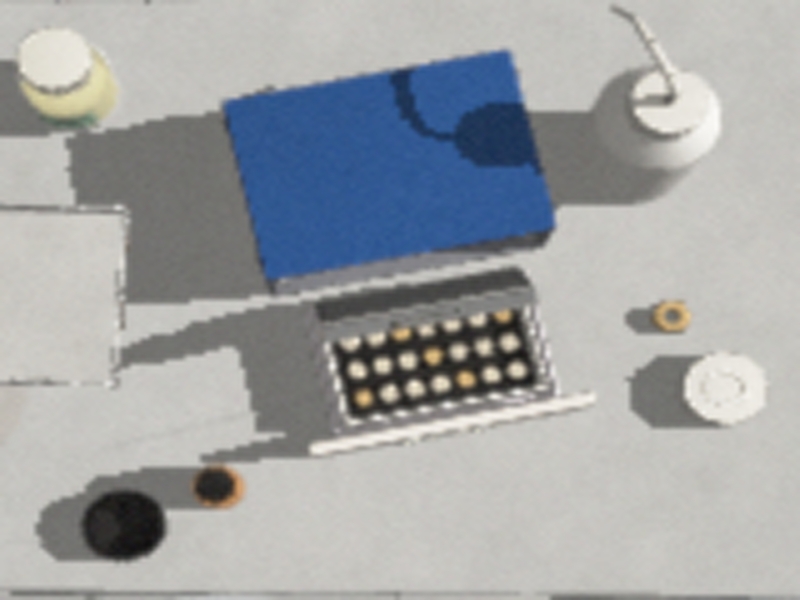

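View pics/z1.png

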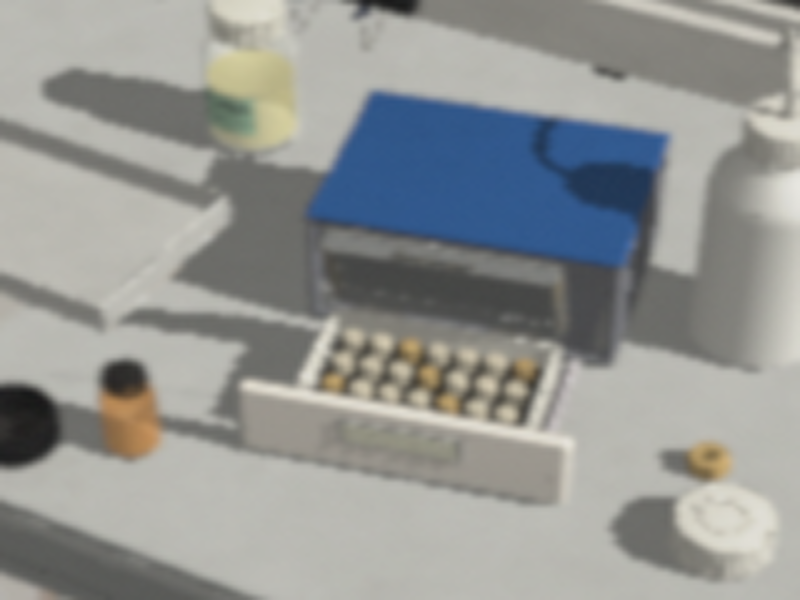

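The top crop shows the roof's front corners at zoom (272,285) and (552,238), and the panel top edge from (312,450) to (595,400). The lid is the dark band from (317,305) to (530,275), close to the hood.

```bash
cat > h.py <<'E'
import numpy as np, cv2
def ray(c,u,v,z):
    R=cv2.Rodrigues(np.array(c["rvec"]))[0]; t=np.array(c["tvec"]).ravel(); K=np.array(c["intrinsics"])
    o=-R.T@t; d=R.T@np.linalg.inv(K)@np.array([u,v,1.]); return o+d*(z-o[2])/d[2]
def proj(c,p):
    return cv2.projectPoints(np.array(p,float).reshape(-1,3),np.array(c["rvec"]),np.array(c["tvec"]),np.array(c["intrinsics"]),None)[0].reshape(-1,2)
E
python3 - <<'E'
import pickle; from h import *
d=pickle.load(open("d0.pkl","rb")); cs={}
for n in ["top","scene"]:
    c=d[n]; im=c["color"]; hsv=cv2.cvtColor(im,cv2.COLOR_RGB2HSV)
    m=cv2.inRange(hsv,(100,120,25),(125,255,255)); m[:, :190]=0; m[:,350:]=0; m[:120]=0;m[260:]=0
    m=cv2.morphologyEx(m,cv2.MORPH_OPEN,np.ones((3,3))); cn=max(cv2.findContours(m,0,1)[0],key=cv2.contourArea)
    P=np.array([ray(c,u,v,.086)[:2] for u,v in cn[:,0]],np.float32)
    r=cv2.minAreaRect(P); print(n,r,cv2.boxPoints(r).round(4).tolist())
t=d["top"]
f=lambda x,y:(190+x/5,120+y/4.2857)
g=lambda x,y:(190+x/5,125+y/4.2857)
for nm,p,z in [("panelL",(312,450),.055),("panelR",(595,400),.055),("roofFL",(272,282),.086),("roofFR",(552,235),.086),("vial",(213,486),.06),("capb",(124,525),.024),("capa",(726,388),.028),("nut",(672,316),.012),("bottle",(675,100),.17)]:
    print(nm,ray(t,*f(*p),z).round(4))
s=d["scene"]
for nm,p,z in [("panelTL",(243,383),.055),("panelTR",(572,438),.055),("panelBL",(245,445),.005),("panelBR",(565,498),.005),("roofFL",(310,217),.086),("roofFR",(628,262),.086)]:
    print("s",nm,ray(s,*g(*p),z).round(4))
E
```

```text
top ((0.64369797706604, -0.05231233686208725), (0.11266783624887466, 0.15453213453292847), 12.169598579406738) [[0.5723000168800354, 0.011300000362098217], [0.6049000024795532, -0.1396999955177307], [0.7150999903678894, -0.11599999666213989], [0.6825000047683716, 0.035100001841783524]]
scene ((0.6434420347213745, -0.05205506086349487), (0.11286300420761108, 0.1543462574481964), 12.575403213500977) [[0.5716000199317932, 0.010999999940395355], [0.6051999926567078, -0.1396999955177307], [0.7153000235557556, -0.11509999632835388], [0.6816999912261963, 0.035599999129772186]]
panelL [ 0.4696 -0.0142  0.055 ]
panelR [ 0.5015 -0.1634  0.055 ]
roofFL [0.5697 0.007  0.086 ]
roofFR [ 0.5995 -0.1388  0.086 ]
vial [0.447  0.0375 0.06  ]
capb [0.4232 0.0874 0.024 ]
capa [ 0.5116 -0.2368  0.028 ]
nut [ 0.5588 -0.2105  0.012 ]
bottle [ 0.6647 -0.1923  0.17  ]
s panelTL [ 0.4716 -0.0123  0.055 ]
s panelTR [ 0.5074 -0.1618  0.055 ]
s panelBL [ 0.4703 -0.0112  0.005 ]
s panelBR [ 0.5078 -0.1607  0.005 ]
s roofFL [0.5711 0.008  0.086 ]
s roofFR [ 0.6092 -0.1412  0.086 ]
```

Run:
```python
import pickle; from h import *
d=pickle.load(open("d0.pkl","rb"))
X=np.array([.9767,.2147,0]);Y=np.array([-.2147,.9767,0]);Z=np.array([0,0,1.]);O=np.array([.5874,-.0645,0])
q=.091
for th in [1.0,1.1,1.2,1.3,1.4,1.45]:
    s,c=np.sin(th),np.cos(th); out=[]
    for h in (12,0):
        x=.0745-q+(-67*c+h*s)/1e3; z=.044+(67*s+h*c)/1e3
        for n,oy in [("top",120),("scene",125)]:
            for y in (.056,-.056):
                p=proj(d[n],O+X*x+Y*y+Z*z)[0]; out.append(((p-[190,oy])*[5,4.2857]).astype(int).tolist())
    print(th,round(x,4),round(z,4),out)
```

```text
1.0 -0.0527 0.1004 [[320, 337], [535, 298], [319, 246], [557, 285], [324, 355], [538, 316], [313, 267], [551, 307]]
1.1 -0.0469 0.1037 [[317, 326], [532, 287], [323, 235], [560, 274], [322, 345], [536, 306], [316, 255], [555, 295]]
1.2 -0.0408 0.1064 [[315, 315], [530, 276], [327, 224], [564, 263], [319, 334], [534, 295], [320, 244], [558, 283]]
1.3 -0.0344 0.1086 [[312, 304], [527, 265], [331, 215], [567, 253], [317, 323], [532, 284], [324, 233], [561, 272]]
1.4 -0.0279 0.11 [[309, 293], [524, 254], [335, 206], [571, 244], [314, 312], [529, 274], [328, 223], [565, 262]]
1.45 -0.0246 0.1105 [[308, 287], [523, 248], [337, 202], [572, 240], [313, 307], [528, 268], [330, 219], [566, 257]]
```

The lid is at about 1.17 rad, the tray is out about 0.091 m and the dock yaw is 12.4°. I'll swing over high with the fingers shut and line the tool up with the dock.

```bash
cat >> h.py <<'E'
X=np.array([.9767,.2147,0]);Y=np.array([-.2147,.9767,0]);Z=np.array([0,0,1.]);O=np.array([.5874,-.0645,0])
def st(target=None):
    from rig import manip
    o=manip.get_obs(); p=o["tool_pos"]; R=o["ee_rot"]; v=p-O
    print("t",o["t"],"tip dock mm",(1e3*np.array([v@X,v@Y,p[2]-.173])).round(1),"F",o["ft_force"].round(1),"open",round(o["opening"],4))
    Rt=np.c_[-X,Y,-Z]; print("turn",(cv2.Rodrigues(R.T@Rt)[0].ravel()/2/np.pi).round(4))
    if target is not None:
        w=O+X*target[0]+Y*target[1]+Z*(target[2]+.173); print("shift",(R.T@(w-p)/.2).round(3))
E
python3 -m creep '[[-1,-0.77,0,0,0,-0.103,0],[-1,-0.77,0,0,0,-0.103,0],[-1,-0.77,0,0,0,-0.103,0],[-1,-0.77,0,0,0,-0.103,0],[-1,-0.77,0,0,0,-0.103,0],[-1,-0.77,0,0,0,-0.103,0],[-1,-0.77,0,0,0,-0.103,0],[-1,-0.77,0,0,0,-0.103,0],[-1,-0.77,0,0,0,-0.103,0]]' 20
python3 -c "
from h import *
st((.005,.005,.2))"
```

```text
t: 0.85
tool_pos: [0.3789, 0.3438, 0.4045]
ee_rot: [[-0.977, -0.211, -0.001], [-0.211, 0.977, 0.001], [0.001, 0.001, -1.0]]
ft_force: [-0.0, -0.1, 0.3]
opening: 0.0001
finger_force: 0.0
t 0.85 tip dock mm [-116.   443.5  231.5] F [-0.  -0.1  0.3] open 0.0001
turn [ 0.0001 -0.0001 -0.0006]
shift [-0.613 -2.19   0.155]
```

```bash
python3 -m creep '[[-0.3,-1,0,0,0,0,0],[-0.3,-1,0,0,0,0,0],[-0.3,-1,0,0,0,0,0],[-0.3,-1,0,0,0,0,0],[-0.3,-1,0,0,0,0,0],[-0.3,-1,0,0,0,0,0]]'
python3 -m creep '[[-0.3,-1,0,0,0,0,0],[-0.3,-1,0,0,0,0,0],[-0.3,-1,0,0,0,0,0],[-0.3,-1,0,0,0,0,0],[-0.3,-1,0,0,0,0,0],[-0.3,-1,0,0,0,0,0],[-0.3,-1,0,0,0,0,0]]'
python3 -c "
from h import *
st((.005,.005,.125))"
```

```text
t: 1.35
tool_pos: [0.4828, 0.1581, 0.405]
ee_rot: [[-0.978, -0.209, 0.003], [-0.209, 0.978, -0.003], [-0.002, -0.003, -1.0]]
ft_force: [-0.2, -0.3, 0.2]
opening: -0.0001
finger_force: 0.0
t: 1.93
tool_pos: [0.5826, -0.021, 0.4041]
ee_rot: [[-0.977, -0.212, -0.001], [-0.212, 0.977, 0.001], [0.001, 0.001, -1.0]]
ft_force: [0.3, 1.3, 0.6]
opening: -0.0
finger_force: 0.0
t 1.9333 tip dock mm [  4.6  43.5 231.1] F [0.3 1.3 0.6] open -0.0
turn [ 0.0002 -0.0001 -0.0005]
shift [-0.003 -0.193  0.53 ]
```

```bash
python3 -m creep '[[-0.01,-0.19,0,0,0,0,0],[-0.01,-0.19,0.2,0,0,0,0],[-0.01,-0.19,0.4,0,0,0,0],[-0.01,-0.19,0.53,0,0,0,0],[-0.01,-0.19,0.53,0,0,0,0],[-0.01,-0.19,0.53,0,0,0,0]]'
python3 - <<'E'
from h import *; from rig import capture
st((.002,.005,.099))
a=capture("scene")["color"][105:265,180:360]; b=capture("wrist")["color"]
a=cv2.resize(a,(450,400),interpolation=cv2.INTER_CUBIC); b=cv2.resize(b,(350,262))
c=np.zeros((400,800,3),np.uint8); c[:,:450]=a; c[:262,450:]=b; cv2.imwrite("pics/m1.png",c[:,:,::-1])
E
```

```text
t: 2.43
tool_pos: [0.5905, -0.0551, 0.2967]
ee_rot: [[-0.976, -0.216, -0.005], [-0.216, 0.976, 0.002], [0.005, 0.003, -1.0]]
ft_force: [0.5, 0.0, 0.7]
opening: -0.0001
finger_force: 0.0
t 2.4333 tip dock mm [  5.    8.5 123.7] F [0.5 0.  0.7] open -0.0001
turn [ 0.0005 -0.0007  0.0002]
shift [ 0.014 -0.018  0.124]
```

View pics/m1.png

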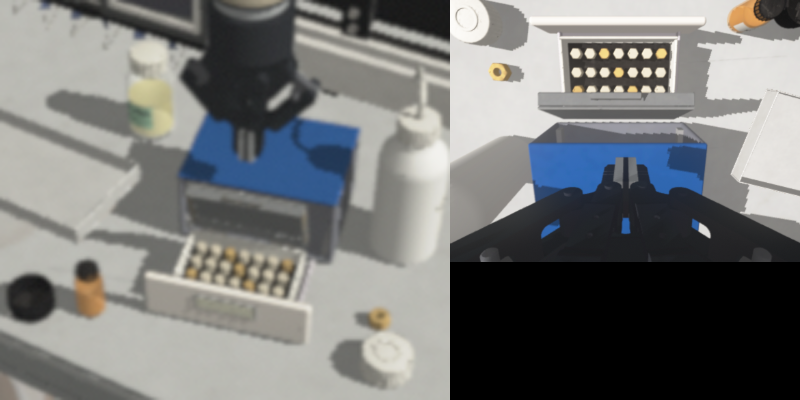

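The wrist view shows the shut fingertips over the blue roof at about (625,170). The lid's edge is in front at (615,105), with clear space between. I'll lower and sweep toward the front.

```bash
python3 -m creep '[[0,-0.02,0.06,0,0,0,0],[0,-0.02,0.125,0,0,0,0],[0,-0.02,0.125,0,0,0,0],[0.05,-0.02,0.125,0,0,0,0],[0.1,-0.02,0.125,0,0,0,0],[0.13,-0.02,0.125,0,0,0,0],[0.16,-0.02,0.125,0,0,0,0],[0.19,-0.02,0.125,0,0,0,0],[0.22,-0.02,0.125,0,0,0,0],[0.25,-0.02,0.125,0,0,0,0],[0.25,-0.02,0.125,0,0,0,0]]'
python3 - <<'E'
from h import *; from rig import capture
st((-.06,.005,.075))
a=capture("scene")["color"][105:265,180:360]; b=capture("wrist")["color"]
a=cv2.resize(a,(450,400),interpolation=cv2.INTER_CUBIC); b=cv2.resize(b,(350,262))
c=np.zeros((400,800,3),np.uint8); c[:,:450]=a; c[:262,450:]=b; cv2.imwrite("pics/m2.png",c[:,:,::-1])
E
```

```text
t: 3.45
tool_pos: [0.5424, -0.0725, 0.2737]
ee_rot: [[-0.977, -0.213, -0.001], [-0.213, 0.977, -0.0], [0.001, 0.0, -1.0]]
ft_force: [-0.7, 0.1, -0.1]
opening: -0.0001
finger_force: 0.0
t 3.45 tip dock mm [-45.7   1.8 100.7] F [-0.7  0.1 -0.1] open -0.0001
turn [ 0.     -0.0002 -0.0002]
shift [0.072 0.016 0.129]
```

View pics/m2.png

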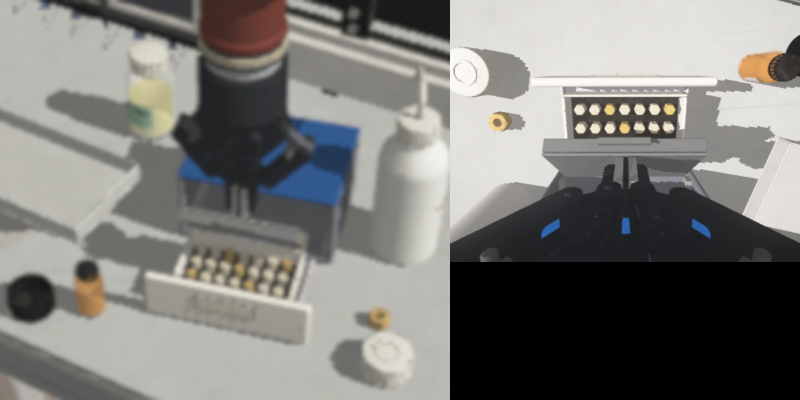

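The lid is tipping forward with the finger behind it; its edge is at about (625,150) in the wrist view. I'll keep going forward and down.

```bash
python3 -m creep '[[0.04,0.01,0.02,0,0,0,0],[0.06,0.01,0.05,0,0,0,0],[0.08,0.01,0.08,0,0,0,0],[0.08,0.01,0.11,0,0,0,0],[0.08,0.01,0.14,0,0,0,0],[0.08,0.01,0.17,0,0,0,0],[0.08,0.01,0.19,0,0,0,0],[0.08,0.01,0.2,0,0,0,0],[0.08,0.01,0.2,0,0,0,0]]'
python3 - <<'E'
from h import *; from rig import capture
st((-.06,.005,.056))
a=capture("scene")["color"][105:265,180:360]; b=capture("wrist")["color"]
a=cv2.resize(a,(450,400),interpolation=cv2.INTER_CUBIC); b=cv2.resize(b,(350,262))
c=np.zeros((400,800,3),np.uint8); c[:,:450]=a; c[:262,450:]=b; cv2.imwrite("pics/m3.png",c[:,:,::-1])
E
```

```text
t: 4.3
tool_pos: [0.5272, -0.0737, 0.2327]
ee_rot: [[-0.977, -0.214, -0.002], [-0.214, 0.977, 0.0], [0.001, 0.001, -1.0]]
ft_force: [-0.4, 0.6, -0.2]
opening: 0.0003
finger_force: 0.0
t 4.3 tip dock mm [-60.7   4.   59.7] F [-0.4  0.6 -0.2] open 0.0003
turn [ 0.0001 -0.0002 -0.0002]
shift [-0.004  0.005  0.018]
```

View pics/m3.png

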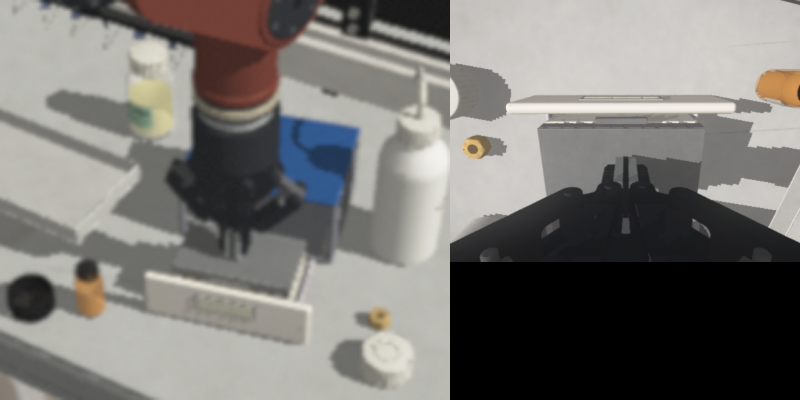

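The lid lies nearly flat. I'll press gently until there is clear contact.

```bash
python3 -m creep '[[0,0,0.01,0,0,0,0],[0,0,0.02,0,0,0,0],[0,0,0.03,0,0,0,0],[0,0,0.03,0,0,0,0],[0,0,0.03,0,0,0,0]]'
python3 -c "
from h import *
st()"
```

```text
t: 4.82
tool_pos: [0.5283, -0.0738, 0.2293]
ee_rot: [[-0.977, -0.214, 0.002], [-0.214, 0.977, 0.0], [-0.002, -0.0, -1.0]]
ft_force: [-2.3, 1.1, 7.7]
opening: -0.0004
finger_force: 3.7
t 4.8167 tip dock mm [-59.7   3.6  56.3] F [-2.3  1.1  7.7] open -0.0004
turn [-0.0001  0.0003 -0.0002]
```

The lid is shut (tip at 56 mm, 7.7 N). Next I lift, go round to the front and lower before the panel.

```bash
python3 -m creep '[[0,0,-0.1,0,0,0,0],[0,0,-0.2,0,0,0,0],[0.15,0,-0.2,0,0,0,0],[0.3,-0.02,-0.2,0,0,0,0],[0.47,-0.02,-0.2,0,0,0,0],[0.47,-0.02,-0.2,0,0,0,0],[0.47,-0.02,-0.1,0,0,0,0],[0.47,-0.02,0.05,0,0,0,0],[0.47,-0.02,0.12,0,0,0,0],[0.47,-0.02,0.12,0,0,0,0],[0.47,-0.02,0.12,0,0,0,0]]'
python3 - <<'E'
from h import *; from rig import capture
st((-.023,0,.032))
a=capture("scene")["color"][105:265,180:360]; b=capture("wrist")["color"]
a=cv2.resize(a,(450,400),interpolation=cv2.INTER_CUBIC); b=cv2.resize(b,(350,262))
c=np.zeros((400,800,3),np.uint8); c[:,:450]=a; c[:262,450:]=b; cv2.imwrite("pics/m4.png",c[:,:,::-1])
E
```

```text
t: 5.73
tool_pos: [0.4363, -0.0976, 0.2031]
ee_rot: [[-0.977, -0.214, -0.002], [-0.214, 0.977, 0.001], [0.002, 0.001, -1.0]]
ft_force: [0.2, -0.3, 0.4]
opening: 0.0002
finger_force: 0.0
t 5.7333 tip dock mm [-1.547e+02  1.000e-01  3.010e+01] F [ 0.2 -0.3  0.4] open 0.0002
turn [ 0.0002 -0.0003 -0.0002]
shift [-0.658  0.    -0.011]
```

View pics/m4.png

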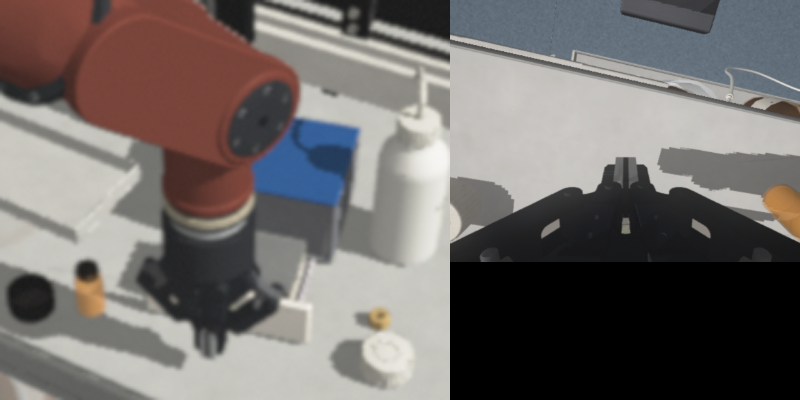

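The fingertips stand in front of the panel near (210,345), the lid looks shut, and the vial and caps are untouched. I'll push to about 20 mm short of home.

```bash
python3 -m creep '[[-0.08,0,-0.01,0,0,0,0],[-0.15,0,-0.01,0,0,0,0],[-0.18,0,-0.01,0,0,0,0],[-0.21,0,-0.01,0,0,0,0],[-0.24,0,-0.01,0,0,0,0],[-0.28,0,-0.01,0,0,0,0],[-0.32,0,-0.01,0,0,0,0],[-0.36,0,-0.01,0,0,0,0],[-0.4,0,-0.01,0,0,0,0],[-0.44,0,-0.01,0,0,0,0],[-0.48,0,-0.01,0,0,0,0],[-0.52,0,-0.01,0,0,0,0],[-0.55,0,-0.01,0,0,0,0],[-0.57,0,-0.01,0,0,0,0],[-0.57,0,-0.01,0,0,0,0]]'
python3 -c "
from h import *
st((-.021,0,.032))"
```

```text
t: 7.08
tool_pos: [0.549, -0.0732, 0.2057]
ee_rot: [[-0.977, -0.214, 0.002], [-0.214, 0.977, -0.0], [-0.002, -0.001, -1.0]]
ft_force: [-0.1, 0.8, -0.5]
opening: -0.0001
finger_force: 0.0
t 7.0833 tip dock mm [-39.4  -0.3  32.7] F [-0.1  0.8 -0.5] open -0.0001
turn [-0.0001  0.0003 -0.0001]
shift [-0.092  0.001  0.004]
```

```bash
python3 -m creep '[[-0.02,0,0,0,0,0,0],[-0.04,0,0,0,0,0,0],[-0.06,0,0,0,0,0,0]]' | grep -E "tool_pos|ft_force"
python3 -m creep '[[-0.01,0,0,0,0,0,0],[-0.02,0,0,0,0,0,0]]'| grep -E "tool_pos|ft_force"
python3 - <<'E'
from h import *; from rig import capture
st((-.021,0,.032))
a=capture("scene")["color"][105:265,180:360]; b=capture("top")["color"][120:260,190:350]
a=cv2.resize(a,(400,400),interpolation=cv2.INTER_CUBIC); b=cv2.resize(b,(400,400),interpolation=cv2.INTER_CUBIC)
cv2.imwrite("pics/m5.png",np.hstack([a,b])[:,:,::-1])
E
```

```text
tool_pos: [0.5595, -0.0709, 0.2055]
ft_force: [-1.9, -1.0, 0.4]
tool_pos: [0.5636, -0.07, 0.2056]
ft_force: [-2.4, -0.4, 0.4]
t 7.5 tip dock mm [-24.4  -0.3  32.6] F [-2.4 -0.4  0.4] open 0.0002
turn [-0.     -0.0001 -0.0002]
shift [-0.017  0.001  0.003]
```

View pics/m5.png

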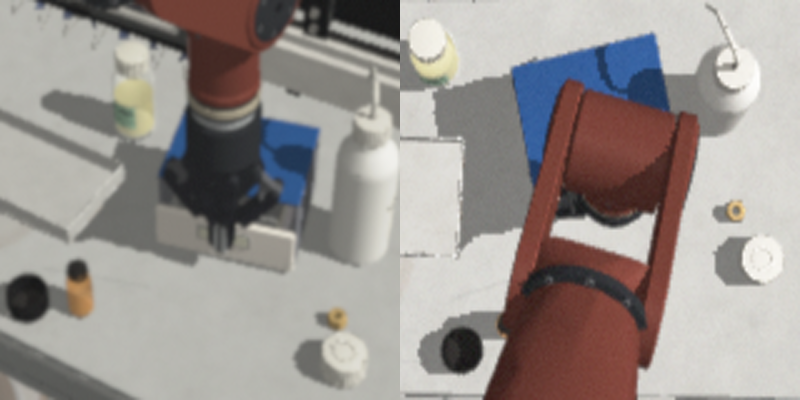

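The panel is nearly at the mouth (scene half, about (225,240)), and the push force of about 2.4 N is just tray friction. I'll push in small steps until the force rises.

```bash
for i in 1; do :; done
python3 -m creep '[[-0.01,0,0,0,0,0,0],[-0.01,0,0,0,0,0,0]]' | grep -E "tool_pos|ft_force"
python3 -m creep '[[-0.01,0,0,0,0,0,0],[-0.01,0,0,0,0,0,0]]' | grep -E "tool_pos|ft_force"
```

```text
tool_pos: [0.5656, -0.0696, 0.2056]
ft_force: [-1.8, -1.0, -0.2]
tool_pos: [0.5676, -0.0692, 0.2057]
ft_force: [-1.3, -0.5, -0.7]
```

```bash
python3 -m creep '[[-0.005,0,0,0,0,0,0],[-0.01,0,0,0,0,0,0],[-0.01,0,0,0,0,0,0]]' | grep -E "tool_pos|ft_force"; python3 -c "
from h import *
st()"
```

```text
tool_pos: [0.5694, -0.0687, 0.2057]
ft_force: [-2.8, -0.7, -0.2]
t 8.1833 tip dock mm [-18.5  -0.3  32.7] F [-2.8 -0.7 -0.2] open 0.0003
turn [ 0.     -0.     -0.0002]
```

```bash
python3 -m creep '[[-0.005,0,0,0,0,0,0],[-0.01,0,0,0,0,0,0],[-0.01,0,0,0,0,0,0]]' | grep -E "tool_pos|ft_force"
```

```text
tool_pos: [0.5702, -0.0686, 0.2057]
ft_force: [-7.6, -3.5, 4.5]
```

```bash
python3 -m creep '[[-0.005,0,0,0,0,0,0],[-0.01,0,0,0,0,0,0],[-0.01,0,0,0,0,0,0]]' | grep -E "tool_pos|ft_force"
```

```text
tool_pos: [0.571, -0.0685, 0.2057]
ft_force: [-13.3, -4.6, 10.0]
```

Force has climbed to about 14 N with almost no further travel, so the tray is against its stop. I'll back away and check.

```bash
python3 -m creep '[[0.1,0,0,0,0,0,0],[0.25,0,0,0,0,0,0],[0.4,0,0,0,0,0,0],[0.4,0,-0.2,0,0,0,0],[0.5,0,-0.4,0,0,0,0],[0.5,0,-0.6,0,0,0,0],[0.7,0,-0.6,0,0,0,0],[0.7,0,-0.6,0,0,0,0],[0.7,0,-0.6,0,0,0,0]]'
python3 - <<'E'
from h import *; from rig import capture
st()
c=capture("scene"); a=c["color"][105:265,180:360]; t=capture("top"); b=t["color"][120:260,190:350]
for n,k in (("scene",c),("top",t)):
    hsv=cv2.cvtColor(k["color"],cv2.COLOR_RGB2HSV); m=cv2.inRange(hsv,(100,120,25),(125,255,255)); m[:,:190]=0;m[:,350:]=0;m[:120]=0;m[260:]=0
    m=cv2.morphologyEx(m,cv2.MORPH_OPEN,np.ones((3,3))); cn=max(cv2.findContours(m,0,1)[0],key=cv2.contourArea)
    print(n,cv2.minAreaRect(np.array([ray(k,u,v,.086)[:2] for u,v in cn[:,0]],np.float32)))
print("expected panel top front corners, px in crop:",[((proj(c,O+X*(-.008)+Y*y+Z*.055)[0]-[180,105])*[400/180,2.5]).round(0).tolist() for y in (.078,-.078)])
a=cv2.resize(a,(400,400),interpolation=cv2.INTER_CUBIC); b=cv2.resize(b,(400,400),interpolation=cv2.INTER_CUBIC)
cv2.imwrite("pics/m6.png",np.hstack([a,b])[:,:,::-1])
E
```

```text
t: 9.43
tool_pos: [0.4361, -0.0978, 0.3272]
ee_rot: [[-0.977, -0.212, 0.005], [-0.212, 0.977, -0.001], [-0.005, -0.002, -1.0]]
ft_force: [-0.3, 0.1, -0.4]
opening: -0.0001
finger_force: 0.0
t 9.4333 tip dock mm [-155.    -0.   154.2] F [-0.3  0.1 -0.4] open -0.0001
turn [-0.0003  0.0007 -0.0004]
scene ((0.6488956809043884, -0.0770263522863388), (0.11285131424665451, 0.10133569687604904), 13.247621536254883)
top ((0.6438385844230652, -0.05231568217277527), (0.11311197280883789, 0.15403221547603607), 12.518318176269531)
expected panel top front corners, px in crop: [[156.0, 204.0], [296.0, 235.0]]
```

View pics/m6.png

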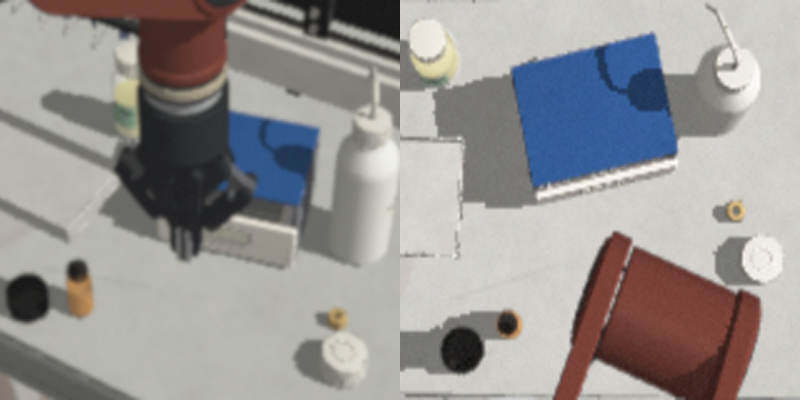

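The dock hasn't moved and the panel sits against the mouth (top half, (538,198) to (677,165)). One numerical check of the panel's position before handing in.

Run:
```python
from h import *; from rig import capture
t=capture("top"); g=cv2.cvtColor(t["color"],cv2.COLOR_RGB2GRAY).astype(np.float32)
for q,k in (("now",g),):
  for y in (-.06,-.03,0,.03,.06):
    xs=np.arange(-.03,.012,.003); p=proj(t,np.array([O+X*x+Y*y+Z*.055 for x in xs])).astype(np.float32)
    print(y,cv2.remap(k,p[:,:1],p[:,1:],1).ravel().astype(int).tolist())
s=capture("scene"); g=cv2.cvtColor(s["color"],cv2.COLOR_RGB2GRAY).astype(np.float32)
for y in (-.04,-.055,-.07):
    xs=np.arange(-.03,.012,.003); p=proj(s,np.array([O+X*x+Y*y+Z*.055 for x in xs])).astype(np.float32)
    print("s",y,cv2.remap(g,p[:,:1],p[:,1:],1).ravel().astype(int).tolist())
```

```text
-0.06 [205, 205, 205, 207, 207, 196, 168, 155, 202, 234, 180, 118, 95, 90]
-0.03 [208, 207, 208, 206, 205, 205, 165, 161, 212, 237, 198, 126, 97, 90]
0 [209, 207, 206, 206, 207, 201, 174, 175, 225, 238, 204, 152, 108, 92]
0.03 [211, 209, 210, 209, 209, 198, 158, 148, 207, 234, 177, 124, 97, 89]
0.06 [210, 209, 210, 208, 207, 204, 155, 161, 212, 234, 212, 173, 123, 91]
s -0.04 [148, 148, 148, 149, 149, 149, 150, 161, 187, 207, 193, 145, 96, 83]
s -0.055 [148, 149, 149, 149, 149, 150, 151, 162, 185, 207, 199, 148, 106, 89]
s -0.07 [147, 147, 148, 148, 149, 149, 152, 162, 186, 210, 194, 146, 107, 88]
```

The panel's top face spans x from about -8 to 0 mm, so it is against the mouth.

```bash
python3 -c "
from rig import manip
print(manip.close_job())"
```

```text
the job is handed in; nothing more can be done
None
```

I pushed the lid shut and then the tray home, and handed the job in at about 9.5 s; the last images showed the dock unmoved and the bystanders in view where they stood, but the hand-in returned no verdict.

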